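# Trim a bench supply at its recessed push-to-turn knob

## Task

Trim the bench supply: slide the steel shutter on its panel fully aside from the trim well, then hold the small blue knob at the bottom of the well gently pressed down and turn it clockwise until the black meter needle lies over the red set-hand. Then slide the shutter fully shut over the well again. Press the knob only hard enough that it drives the trimmer, do not lean on the panel, and leave the other things on the bench where they are.

Things in the scene. Friction and masses are not known exactly. Their poses are not given: they have to be found in the camera images.
- supply: Bench supply, fixed: cream and grey desk instrument, 260 (x) x 380 (y) x 96 mm high, grey control panel on top. Origin under its centre; x points to the panel's back edge, y to the meter side (left), z up. On the panel: meter x -66..46, y 35..175 mm, 16 mm high; controls and a small jar, up to 32 mm high, on the back strip x over 55 mm; a screwdriver on the front strip x under -85 mm.
- panel: The supply's fixed top plate, 36 mm thick: walls of the trim well, shutter rails, meter and controls belong to it. Origin at the supply's centre, 60 mm above the bench (level of the well's floor); panel face 36 mm above it. More than 15 N from the fingers on it (rim, walls) is too much.
- well_mouth (a point): Centre of the mouth of the trim well, level with the panel face: a round hole of 70 mm diameter, 36 mm deep, upright walls. Fingers opened over the knob must fit inside it: a wide-open gripper strikes the rim. Rails 6 mm high, 4 mm wide, run along y 42 mm either side of it in x.
- shutter_tab (a point): Middle of the black finger tab on the steel shutter plate (plate 79 x 78 mm, 2 mm thick, 1 mm over the panel). The tab is 40 mm along x, 10 mm along y, stands from 3 to 21 mm above the panel (this point 12 mm above the panel) over the plate's centre. Axes as the supply's. When shut the plate lies over the well, hiding the knob.
- shutter (a joint): Shutter position in m: 0 shut (plate centred over the well), 0.080 fully open. Opens towards the supply's -y (away from the meter) and runs to a stop at each end; it slides with about 1.5 N of friction and stays where it is left.
- trim_knob: Small blue fluted round knob in the well, 18 mm diameter, 18 mm high, white index line on top; origin on its axis at mid-height, 13 mm below the panel face; underside 14 mm above the well's floor; 26 mm free all round. Sprung upward (1.5 N plus 0.25 N per mm), can go down 12.5 mm. Up, it spins freely and moves nothing, so it can be spun back for a new stroke; any grasp yaw will do.
- trimmer: Brass trimmer with a clutch under the knob; origin at the well floor's centre (does not tell the clutch's height). The pressed knob meets the clutch after 2 to 9 mm, different on each unit and unseen: felt as a stiff rise of 10 N per mm. It drives from about 5 N on the clutch and slips below; 10 to 13 N of push on the knob is right, more than 14 N on the clutch ruins it.
- needle (a joint): Angle in rad of the black meter needle: 0 at the left end of the scale, 1.6 at the right end, pivoting clockwise seen from above. Driven by the trimmer: 0.4 rad of needle for each rad of clockwise turning of the (engaged) knob; it stays where it is when the knob is let up.
- set_hand (a joint): Angle in rad of the red set-hand on the same pivot and scale as the needle; a fixed mark during the job, different each time, always to the right of the needle at the start.
- needle_tip (a point): Tip of the black needle, 70 mm from its pivot, under the meter's clear window.
- set_hand_tip (a point): Tip of the red set-hand, 70 mm from the same pivot, 2 mm below the needle.
- screwdriver: Orange screwdriver, 130 mm long, lying on the near strip of the panel below the meter; leave it.
- screw_jar: Small glass jar, 32 mm in diameter and 32 mm high, on the far right corner of the panel; leave it.
- multimeter: Yellow multimeter, 180 x 90 x 42 mm, flat on the bench to the right; origin under its centre; leave it.
- circuit_board: Green circuit board, 110 x 160 x 24 mm, on the bench to the left; leave it.
- solder_reel: Solder reel, 54 mm in diameter, 40 mm high, standing on the bench to the right; leave it.
- flux_bottle: Amber bottle with a red cap, 38 mm in diameter, 75 mm high, on the bench to the left; leave it.

How it is judged:
By the outcome, as a careful person would: the job done as asked, in the order asked, and still so for the second after the job is handed in, with the robot touching nothing.
It also fails if it takes over 72 s, if anything falls off the work surface, if the arm or the gripper's body presses on something with over 40 N, if the wrist force passes 120 N, or if a joint passes its speed limit or range.

## Robot

A 7-joint arm with a two-finger parallel gripper is mounted at the origin on the work surface. World frame = base frame: x ahead of the robot, y to its left, z up, the work surface at z = 0. Lengths are in m, angles in degrees, forces in N, time in s.
With the tool pointing down it reaches from about 0.425 to 1.025 m from the base axis. Payload 3.6 kg.
Tool frame: the origin (TCP) lies at the very end of the fingers, on their centre line; the grasp point (between the pads) lies 19 mm behind it; z points along the fingers, y is the line along which they close (so a half turn about z gives the same grasp; the last joint's range is limited). The gripper opens to 85 mm and grips with 20 to 120 N. Pads are 22 mm wide; open, the fingers measure 114 mm over their backs; the gripper's body (76 mm by 85 mm) begins 54 mm behind the grasp point. The pads swing forward as they close: fully open they stand 13 mm farther back than shut.
Start: joints at [69.414, 33.873, 2.773, 92.16, -1.908, 54.013, -1.931], TCP at [0.19, -0.7, 0.231] pointing down, gripper open.
Joint ranges: [-153.93, 153.93], [-27.13, 128.08], [-72.61, 78.16], [10.71, 143.7], [-87.88, 267.88], [4.46, 118.87], [-176.78, 176.78]. Speed limits (degrees/s): [147.25, 147.25, 180, 180, 180, 180, 180].

## Interface

Orientations are given as [roll, pitch, yaw] about the fixed x, y, z axes, in that order (R = Rz(yaw) Ry(pitch) Rx(roll)).
In Python, from workcell import env gives the robot as it stands. The module is installed in compiled form; this text tells all that it offers.
- The arm moves only by the tool move_arm, never from a script. Its argument "targets" is a list of rows, each a list of 3 entries, a list of its own where there are three numbers: the shift along the world's x, y, z scaled (see below), then the turn, a rotation vector about the world's x, y, z scaled (see below), then the opening, from -1 (shut) to 1 (fully open). A call has 1 to 5 rows; each row is the pose to reach, as a shift and turn from the pose commanded when the call began; what a row does not reach only later rows make up. The controller multiplies each number of a shift by 0.2 m and each number of a turn by pi/4 rad. A row lasts 1/12 s, in which the tool goes at most 41.7 mm and 7.16 degrees, less where a joint would pass 70% of its speed; a pose out of reach is approached as far as the arm can. A call with a number of a shift or a turn outside -1 to 1 is refused whole. A call with a gripper value outside its range is refused whole. The fingers move at their own pace and stop on an object; "squeeze" is the grip in N (left out, the last holds). Time passes only in rows, so rows that repeat a pose let the fingers close. It gives the time, the measured TCP pose, the force, the opening and the grip force at its end, in the units of the state.
- env.get_state(): the state, without advancing time (a new reading comes with each control period).
- env.camera(name): name is "scene" or "top" or "wrist"; returns a dict with "color" (480x640x3 uint8, red, green, blue), "fovy" (degrees; the focal length in pixels is half the picture's height over the tangent of half this angle, whatever the lens; pixels are square), "cx", "cy" (the principal point, pixels), "k1" (the pictures are not rectified: a ray, as slopes to the right and down, at radius r is drawn at 1 + k1 r^2 times it, then the intrinsics apply), "camera_from_world" (4x4, takes a point from world to camera coordinates); the wrist camera has in their place "T_tool_cam" (4x4, takes a point from camera to tool coordinates, whose origin is the TCP and whose axes are the flange's). Camera axes: x right, y down, z forward; pixel columns grow to the right and rows downward; lengths in m; the calibration is good to about 2 mm. A picture is of the moment at which its call begins: read the wrist's pose just before it. There is no depth.
- env.hand_in(): hands the job in; it is judged then, once.
The state is a dict: "time_s": time; "joint_pos": joint angles; "joint_vel": joint speeds; "joint_efforts": joint torques, N m; "position": TCP position; "ee_rot": TCP orientation; "contact_force": force on the tool from outside, world axes, zero at the start; "wrist_torque": the same for the moment, N m; "finger_gap": finger opening in m; "grasp_force": force on a finger pad.
Only numpy, scipy, OpenCV 4.12 (cv2) and the standard library are available. Lean on these libraries where they do the work, as an engineer would, in place of code of your own. Each camera call takes 0.05 s, during which the arm holds its last target. There are 200 camera calls.

## Working session

There is one attempt and no reset: what is moved stays moved. The work goes in short steps, Python scripts to look and compute and a tool call to move; the robot and the scene stay as the last step left them, time stands still between calls to the robot, and variables do not carry over. Pictures are saved under pics/ and viewed, at most 10 in all, crops included, and the job is handed in when it is done.

Besides the shell and the picture viewer there is one more tool, called after ">>>" as name(argument=value, ...) on one line, values as JSON. move_arm: Moves the arm, as the interface text tells. Its arguments: {"type":"object","properties":{"targets":{"type":"array","items":{"type":"array"}},"squeeze":{"type":"number"}},"required":["targets"]}

```bash
mkdir -p pics; cat > h.py <<'E'
import numpy as np, cv2
from workcell import env
from scipy.spatial.transform import Rotation as R
def shot(name, fn=None):
    s=env.get_state(); c=env.camera(name)
    if name=='wrist':
        T=np.eye(4); T[:3,:3]=R.from_euler('xyz',s['ee_rot'],degrees=True).as_matrix(); T[:3,3]=s['position']
        c['W']=T@np.array(c['T_tool_cam'])
    else: c['W']=np.linalg.inv(np.array(c['camera_from_world']))
    if fn: cv2.imwrite('pics/'+fn, c['color'][...,::-1])
    return c
def K(c):
    f=240/np.tan(np.radians(c['fovy'])/2); return np.array([[f,0,c['cx']],[0,f,c['cy']],[0,0,1]])
def cast(c,uv,z):
    uv=np.array(uv,float).reshape(-1,1,2)
    d=cv2.undistortPoints(uv,K(c),np.array([c['k1'],0,0,0.])).reshape(-1,2)
    d=np.c_[d,np.ones(len(d))]@c['W'][:3,:3].T; o=c['W'][:3,3]
    return o+d*((z-o[2])/d[:,2])[:,None]
def proj(c,P):
    M=np.linalg.inv(c['W']); r=cv2.Rodrigues(M[:3,:3])[0]
    return cv2.projectPoints(np.array(P,float).reshape(-1,1,3),r,M[:3,3],K(c),np.array([c['k1'],0,0,0.]))[0].reshape(-1,2)
E
python3 - <<'E'
from h import *
print(env.get_state())
c=shot('scene','s1.png'); print(c['fovy'],c['k1'],c['W'])
c=shot('top','t1.png'); print(c['fovy'],c['k1'],c['W'])
E
```

```text
{'time_s': 0.0, 'joint_pos': array([69.41416492, 33.925418  ,  2.76735027, 92.24029522, -1.90824207,
       54.01290886, -1.92985794]), 'joint_vel': array([-0.07595831, -0.07361159, -0.02839639, -0.03870637,  0.02426673,
        0.02652117, -0.03328342]), 'joint_efforts': array([ 4.92112613e-04, -5.48697746e+01,  1.54612329e+00, -1.98124015e+01,
        9.25978267e-03,  8.78875988e-03,  4.06261989e-06]), 'position': array([ 0.19021431, -0.6987016 ,  0.23011944]), 'ee_rot': array([-1.79867688e+02,  7.18456260e-03,  1.52340476e+01]), 'contact_force': array([ 0.32377202, -0.05514308, -0.59409027]), 'wrist_torque': array([ 0.0189239 ,  0.00714178, -0.03844627]), 'grasp_force': 0.0, 'finger_gap': 0.08534886988823775}
56.83960455411403 -0.07610041093551675 [[-0.49943272  0.4700041  -0.72777957  1.4288204 ]
 [ 0.86603887  0.29345669 -0.40479606  0.47643384]
 [ 0.02331598 -0.8324538  -0.55360369  0.77755666]
 [ 0.          0.          0.          1.        ]]
56.03696989668241 0.027074445291573046 [[ 0.02550872 -0.99189341  0.12448601  0.42049269]
 [-0.99967378 -0.02515069  0.0044471   0.0025435 ]
 [-0.00128014 -0.12455884 -0.9922114   1.13377253]
 [ 0.          0.          0.          1.        ]]
```

View pics/t1.png

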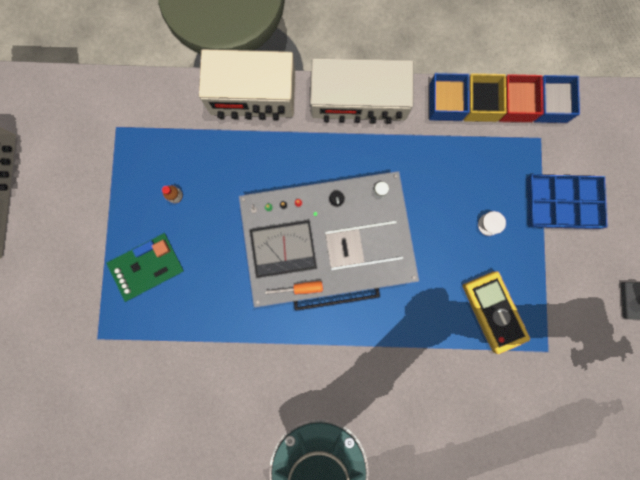

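View pics/s1.png

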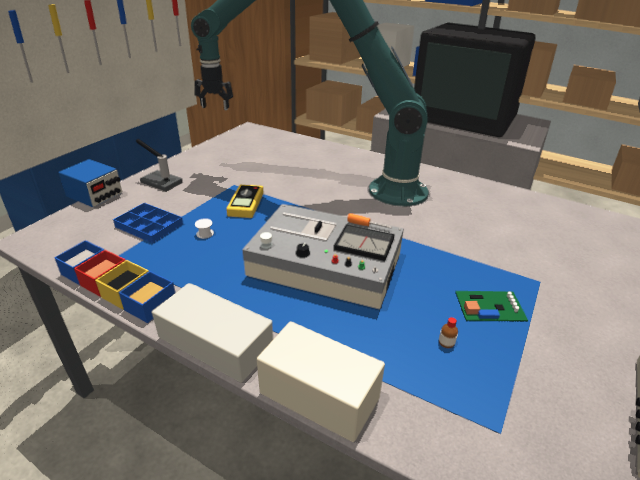

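Top view: panel corners at about (240,196), (398,172), (418,281), (255,307), the black tab at (345,247), the meter at (283,248) and the screwdriver at (308,288). The scene view agrees: shutter shut, the clear run is to the right (-y).

```bash
python3 - <<'E'
from h import *
c=shot('top'); im=c['color']
P=cast(c,[(240,196),(398,172),(418,281),(255,307)],0.096)
print(P.round(4)); print([np.linalg.norm(P[i]-P[i-1]).round(4) for i in range(4)], P.mean(0))
g=im.max(2); m=np.zeros_like(g); m[225:268,333:358]=(g[225:268,333:358]<70)
n,l,st,ce=cv2.connectedComponentsWithStats(m); print(st[1:],ce[1:])
print('tab',cast(c,ce[1+np.argmax(st[1:,4])],0.112))
w=((im.min(2)>215)).astype(np.uint8); w[:, :320]=0;w[:,410:]=0;w[:215]=0;w[275:]=0
n,l,st,ce=cv2.connectedComponentsWithStats(w)
for i in range(1,n):
    if st[i,4]>30:
        ys,xs=np.nonzero(l==i); Q=cast(c,np.c_[xs,ys],0.102)[:,:2].astype(np.float32)
        v=cv2.fitLine(Q,cv2.DIST_L2,0,.01,.01).ravel(); print(st[i],np.degrees(np.arctan2(v[1],v[0])),v[2:])
E
```

```text
[[ 0.6355  0.2014  0.096 ]
 [ 0.7024 -0.1681  0.096 ]
 [ 0.448  -0.2149  0.096 ]
 [ 0.3798  0.155   0.096 ]]
[np.float64(0.2598), np.float64(0.3755), np.float64(0.2586), np.float64(0.3761)] [ 0.5414316  -0.00664843  0.096     ]
[[343 240   4  16  36]] [[344.52777778 247.27777778]]
tab [[ 0.51953946 -0.04490598  0.112     ]]
```

>>> move_arm(targets=[[[0.41, 0.82, 0.05], [0, 0, -0.11], -0.05], [[0.41, 0.82, 0.05], [0, 0, -0.11], -0.05], [[0.41, 0.82, 0.05], [0, 0, -0.11], -0.05], [[0.41, 0.82, 0.05], [0, 0, -0.11], -0.05], [[0.41, 0.82, 0.05], [0, 0, -0.11], -0.05]])

```text
time_s: 0.57
position: [0.2761, -0.5291, 0.2409]
ee_rot: [-179.7, -0.1, 10.6]
contact_force: [1.1, 0.3, 0.4]
finger_gap: 0.0405
grasp_force: 0.0
```

>>> move_arm(targets=[[[0.41, 0.82, 0], [0, 0, 0], -0.05], [[0.41, 0.82, 0], [0, 0, 0], -0.05], [[0.41, 0.82, 0], [0, 0, 0], -0.05], [[0.41, 0.82, 0], [0, 0, 0], -0.05], [[0.41, 0.82, 0], [0, 0, 0], -0.05]])

```text
time_s: 0.98
position: [0.357, -0.3652, 0.241]
ee_rot: [-179.8, -0.1, 10.7]
contact_force: [-0.2, -0.6, -0.3]
finger_gap: 0.041
grasp_force: 0.0
```

>>> move_arm(targets=[[[0.41, 0.82, 0], [0, 0, 0], -0.05], [[0.41, 0.82, 0], [0, 0, 0], -0.05], [[0.41, 0.82, 0], [0, 0, 0], -0.05], [[0.41, 0.82, 0], [0, 0, 0], -0.05], [[0.41, 0.82, 0], [0, 0, 0], -0.05]])

```text
time_s: 1.4
position: [0.439, -0.2015, 0.2414]
ee_rot: [-179.9, -0.1, 10.7]
contact_force: [-0.4, -0.5, 0.3]
finger_gap: 0.0404
grasp_force: 0.0
```

>>> move_arm(targets=[[[0.41, 0.82, 0], [0, 0, 0], -0.05], [[0.41, 0.82, 0], [0, 0, 0], -0.05], [[0.41, 0.82, 0], [0, 0, 0], -0.05], [[0.41, 0.82, 0], [0, 0, 0], -0.05], [[0.41, 0.82, 0], [0, 0, 0], -0.05]])

```text
time_s: 1.82
position: [0.5212, -0.0367, 0.2417]
ee_rot: [-179.8, -0.2, 10.7]
contact_force: [0.0, -0.1, -0.2]
finger_gap: 0.0406
grasp_force: 0.0
```

```bash
python3 - <<'E'
from h import *
s=env.get_state(); print({k:np.round(s[k],3) for k in ('time_s','position','ee_rot','contact_force','finger_gap','joint_pos')})
c=shot('wrist','w1.png'); print(c['W'].round(3),c['fovy'])
E
```

```text
{'time_s': np.float64(1.817), 'position': array([ 0.521, -0.037,  0.242]), 'ee_rot': array([-179.848,   -0.198,   10.72 ]), 'contact_force': array([ 0.034, -0.148, -0.175]), 'finger_gap': np.float64(0.041), 'joint_pos': array([  3.969,  18.662,  -6.056, 117.485,   2.533,  43.807, -82.873])}
[[ 0.187 -0.945 -0.267  0.589]
 [-0.982 -0.181 -0.048 -0.025]
 [-0.002  0.271 -0.963  0.384]
 [ 0.     0.     0.     1.   ]] 67.34588286825777
```

View pics/w1.png

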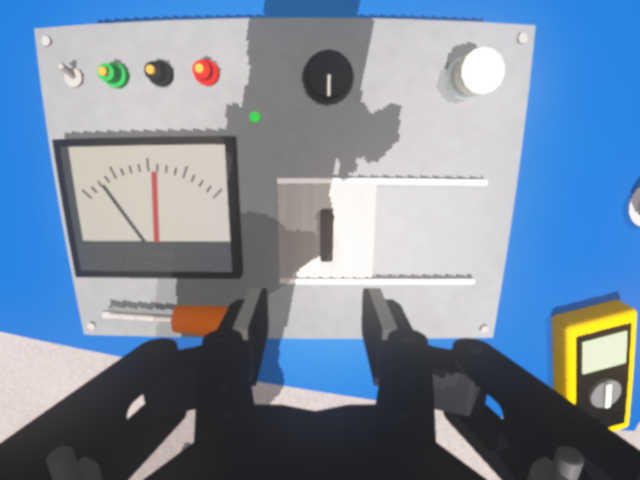

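Wrist view: tab at (326,235), panel corners about (35,28), (535,25), (493,337), (83,337). Needle runs (145,242)→(102,185), red hand (157,242)→(154,171). Everything needed is visible.

```bash
cat >> h.py <<'E'
YAW=np.radians(10.5)
def hands(c, zn=0.108, box=None, dbg=False):
    """needle and red-hand direction (rad, cw positive from supply +x), fitted as lines in a level plane"""
    im=c['color'].astype(int); poly=box
    m0=np.zeros(im.shape[:2],np.uint8); cv2.fillConvexPoly(m0,np.array(poly,np.int32),1)
    red=(im[...,0]-im[...,1:].max(2)>60)&(m0>0); blk=(im.max(2)<110)&(m0>0)
    out={}
    for n,m in (('needle',blk),('red',red)):
        k,l,st,ce=cv2.connectedComponentsWithStats(m.astype(np.uint8),connectivity=8)
        if k<2: continue
        i=1+np.argmax(st[1:,4]); ys,xs=np.nonzero(l==i)
        Q=cast(c,np.c_[xs,ys],zn)[:,:2].astype(np.float32)
        v=cv2.fitLine(Q,cv2.DIST_HUBER,0,.001,.001).ravel(); d=v[:2]*np.sign(v[0])
        out[n]=(YAW-np.arctan2(d[1],d[0]), v[2:], st[i])
    return out
E
python3 - <<'E'
from h import *
c=shot('wrist'); im=c['color']
P=cast(c,[(35,28),(535,25),(493,337),(83,337)],0.096); print(P.round(4),P.mean(0),[np.linalg.norm(P[i]-P[i-1]).round(4) for i in range(4)])
w=(im.min(2)>150).astype(np.uint8)
for y0,y1,nm in((170,195,'far'),(272,292,'near')):
    # rail top: brightest row per column
    xs=np.arange(385,470); ys=np.array([y0+np.argmax(im[y0:y1,x].sum(1)) for x in xs]); Q=cast(c,np.c_[xs,ys],.102)[:,:2].astype(np.float32)
    v=cv2.fitLine(Q,cv2.DIST_HUBER,0,.001,.001).ravel(); print(nm,np.degrees(np.arctan2(v[1],v[0])),v[2:])
m=np.zeros((480,640),np.uint8); m[203:266,315:338]=im[203:266,315:338].max(2)<75
k,l,st,ce=cv2.connectedComponentsWithStats(m); i=1+np.argmax(st[1:,4]); print(st[i],ce[i])
r=cv2.minAreaRect(np.argwhere(l==i)[:,::-1].astype(np.float32)); print(r)
for z in(.106,.112,.117): print(z,cast(c,ce[i],z).round(4))
print(cast(c,[(322,209),(332,209),(332,261),(320,261)],.117))
print(hands(c,box=[(75,150),(225,146),(229,240),(84,240)]))
E
```

```text
[[ 0.6359  0.2049  0.096 ]
 [ 0.7062 -0.1671  0.096 ]
 [ 0.4518 -0.2156  0.096 ]
 [ 0.3775  0.1578  0.096 ]] [ 0.54286874 -0.00500355  0.096     ] [np.float64(0.2626), np.float64(0.3786), np.float64(0.2589), np.float64(0.3807)]
far -79.49594 [ 0.5742719  -0.10713195]
near -80.319244 [ 0.49437374 -0.13701388]Traceback (most recent call last):
  File "<stdin>", line 10, in <module>
    return _wrapfunc(a, 'argmax', axis=axis, out=out, **kwds)
    return bound(*args, **kwds)
ValueError: attempt to get argmax of an empty sequence
```

```bash
sed -i 's/radians(10.5)/radians(10.2)/' h.py; python3 - <<'E'
from h import *
c=shot('wrist'); im=c['color']
cr=im[200:272,308:345].max(2); print(np.percentile(cr,[0,2,10,20,50]), cr[35])
m=np.zeros((480,640),np.uint8); m[200:272,308:345]=cr<90
k,l,st,ce=cv2.connectedComponentsWithStats(m)
if k>1:
    i=1+np.argmax(st[1:,4]); print(st[i],ce[i])
    for z in(.106,.112,.117): print(z,cast(c,ce[i],z).round(4))
    x,y,w,h=st[i][:4]; print(cast(c,[(x,y),(x+w,y),(x+w,y+h),(x,y+h)],.117).round(4))
print(hands(c,box=[(75,150),(225,146),(229,240),(84,240)]))
E
```

```text
[ 84.   89.   94.  106.  184.5] [136 136 137 138 140 142 142 143 139 130 108  95  93  93  94  95  95  96
  96  96  97 113 175 236 249 251 253 254 254 254 254 254 254 254 254 254
 254]
[319 209  10  15  72] [322.08333333 213.51388889]
0.106 [[ 0.5345 -0.0421  0.106 ]]
0.112 [[ 0.5356 -0.0418  0.112 ]]
0.117 [[ 0.5366 -0.0415  0.117 ]]
[[ 0.5395 -0.0385  0.117 ]
 [ 0.5409 -0.0459  0.117 ]
 [ 0.5296 -0.0482  0.117 ]
 [ 0.5282 -0.0407  0.117 ]]
{'needle': (np.float64(0.002136565261267681), array([0.5393462 , 0.03393117], dtype=float32), array([223, 146,   7,  95, 199], dtype=int32)), 'red': (np.float64(0.06854776989736464), array([0.5145395 , 0.09018955], dtype=float32), array([149, 170,   7,  70, 322], dtype=int32))}
```

```bash
sed -i 's/max(2)<110/max(2)<120/' h.py; python3 - <<'E'
from h import *
c=shot('wrist'); im=c['color']
m=np.zeros((480,640),np.uint8); m[200:272,308:345]=im[200:272,308:345].max(2)<114
k,l,st,ce=cv2.connectedComponentsWithStats(m)
i=1+np.argmax(st[1:,4]); print(st[i],ce[i])
x,y,w,h=st[i][:4]
ys,xs=np.nonzero(l==i); 
B=np.array([[np.cos(YAW),np.sin(YAW)],[-np.sin(YAW),np.cos(YAW)]])
Q=cast(c,np.c_[xs,ys],.117)[:,:2]@B.T; print('supply-aligned extents top', np.percentile(Q,[1,99],axis=0)); 
print('centre',B.T@np.percentile(Q,[1,99],axis=0).mean(0))
print(hands(c,box=[(78,152),(215,148),(217,238),(86,238)]))
s=env.get_state(); print(B@s['position'][:2], s['time_s'])
E
```

```text
[314 205  13  51 618] [319.7038835  229.37864078]
supply-aligned extents top [[ 0.48574444 -0.14180684]
 [ 0.52498094 -0.13271933]]
centre [ 0.52168294 -0.04560171]
{'needle': (np.float64(-0.5560445715852746), array([0.5048554 , 0.11377926], dtype=float32), array([ 96, 183,  44,  56,  80], dtype=int32)), 'red': (np.float64(0.06723181855001356), array([0.5167758 , 0.09038661], dtype=float32), array([145, 168,   7,  70, 316], dtype=int32))}
[ 0.50205409 -0.13472082] 2.0167
```

>>> move_arm(targets=[[[0.015, -0.01, -0.2], [0, 0, -0.01], -0.05], [[0.015, -0.01, -0.35], [0, 0, -0.01], -0.05], [[0.015, -0.01, -0.5], [0, 0, -0.01], -0.05], [[0.015, -0.01, -0.6], [0, 0, -0.01], -0.05], [[0.015, -0.01, -0.685], [0, 0, -0.01], -0.05]])

```text
time_s: 2.43
position: [0.5193, -0.0484, 0.1025]
ee_rot: [180.0, 0.2, 9.6]
contact_force: [0.2, -0.4, -0.4]
finger_gap: 0.0406
grasp_force: 0.0
```

>>> move_arm(targets=[[[0, 0, 0], [0, 0, 0], -0.3], [[0, 0, 0], [0, 0, 0], -0.6], [[0, 0, 0], [0, 0, 0], -0.8], [[0, 0, 0], [0, 0, 0], -1], [[0, 0, 0], [0, 0, 0], -1]], squeeze=20)

```text
time_s: 2.85
position: [0.5211, -0.0466, 0.1049]
ee_rot: [179.9, 0.0, 9.8]
contact_force: [-0.5, -1.5, -4.4]
finger_gap: 0.0097
grasp_force: 20.6
```

>>> move_arm(targets=[[[0.009, -0.05, 0], [0, 0, 0], -1], [[0.022, -0.12, 0], [0, 0, 0], -1], [[0.036, -0.2, 0], [0, 0, 0], -1], [[0.05, -0.28, 0], [0, 0, 0], -1], [[0.062, -0.345, 0], [0, 0, 0], -1]])

```text
time_s: 3.27
position: [0.5339, -0.1155, 0.1049]
ee_rot: [-180.0, -0.0, 9.8]
contact_force: [-1.5, 1.4, -0.8]
finger_gap: 0.0094
grasp_force: 21.0
```

>>> move_arm(targets=[[[0, 0, 0], [0, 0, 0], -1], [[0.003, -0.018, 0], [0, 0, 0], -1], [[0.006, -0.034, 0], [0, 0, 0], -1], [[0.009, -0.05, 0], [0, 0, 0], -1], [[0.01, -0.056, 0], [0, 0, 0], -1]])

```text
time_s: 3.68
position: [0.5356, -0.1246, 0.1048]
ee_rot: [-179.9, 0.0, 9.9]
contact_force: [-3.5, 4.0, 7.8]
finger_gap: 0.009
grasp_force: 21.9
```

>>> move_arm(targets=[[[0.001, -0.005, 0], [0, 0, 0], -1], [[0.002, -0.01, 0], [0, 0, 0], -1], [[0.002, -0.01, 0], [0, 0, 0], -1]])

```text
time_s: 3.93
position: [0.5356, -0.1246, 0.1048]
ee_rot: [-179.8, 0.1, 10.0]
contact_force: [-4.1, 4.8, 8.2]
finger_gap: 0.0095
grasp_force: 21.9
```

>>> move_arm(targets=[[[-0.001, 0.01, 0], [0, 0, 0], -0.3], [[-0.001, 0.01, 0], [0, 0, 0], -0.05], [[-0.001, 0.01, 0], [0, 0, 0], -0.05]])

```text
time_s: 4.18
position: [0.5371, -0.1259, 0.1044]
ee_rot: [180.0, -0.1, 9.8]
contact_force: [-0.2, -0.1, -0.4]
finger_gap: 0.0406
grasp_force: 0.0
```

>>> move_arm(targets=[[[0, 0, 0.15], [0, 0, 0], -0.05], [[-0.01, 0.05, 0.3], [0, 0, 0], -0.05], [[-0.04, 0.2, 0.4], [0, 0, 0], -0.05], [[-0.075, 0.4, 0.4], [0, 0, 0], -0.35], [[-0.075, 0.4, 0.4], [0, 0, 0], -0.35]])

```text
time_s: 4.6
position: [0.5216, -0.0375, 0.1859]
ee_rot: [-179.8, -0.2, 10.4]
contact_force: [0.2, -0.1, 0.1]
finger_gap: 0.0275
grasp_force: 0.0
```

>>> move_arm(targets=[[[0, 0, 0], [0, 0, 0], -0.35], [[0, 0, 0], [0, 0, 0], -0.35], [[0, 0, 0], [0, 0, 0], -0.35]])

```text
time_s: 4.85
position: [0.5212, -0.0473, 0.1839]
ee_rot: [180.0, 0.0, 9.7]
contact_force: [-0.8, 0.1, -0.3]
finger_gap: 0.0279
grasp_force: 0.0
```

```bash
python3 - <<'E'
from h import *
s=env.get_state(); print({k:np.round(s[k],4) for k in ('time_s','position','ee_rot','contact_force','finger_gap')})
c=shot('wrist','w2.png')
im=c['color'].astype(int); hsv=cv2.cvtColor(c['color'],cv2.COLOR_RGB2HSV)
m=((hsv[...,0]>95)&(hsv[...,0]<130)&(hsv[...,1]>110)).astype(np.uint8); m[:, :230]=0; m[:,430:]=0; m[:110]=0; m[330:]=0
k,l,st,ce=cv2.connectedComponentsWithStats(m)
for i in range(1,k):
    if st[i,4]>40: print(st[i],ce[i],cast(c,ce[i],.092).round(4))
E
```

```text
{'time_s': np.float64(4.85), 'position': array([ 0.5212, -0.0473,  0.1839]), 'ee_rot': array([1.799547e+02, 2.440000e-02, 9.705400e+00]), 'contact_force': array([-0.7851,  0.1486, -0.3375]), 'finger_gap': np.float64(0.0279)}
[300 229  26  31 542] [311.76568266 244.52767528] [[ 0.5213 -0.0458  0.092 ]]
```

View pics/w2.png

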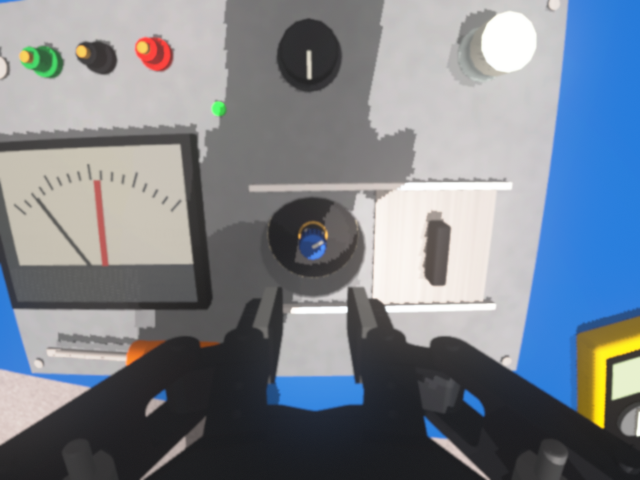

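Well is open, shutter fully to the right. Blue knob top centre at about (312,247), rim about cols 265–363; knob ≈ (0.520,-0.046), consistent with the rails and the tab. Needle and red hand are visible at left.

>>> move_arm(targets=[[[-0.005, 0.006, -0.1], [0, 0, 0], -0.35], [[-0.005, 0.006, -0.22], [0, 0, 0], -0.35], [[-0.005, 0.006, -0.34], [0, 0, 0], -0.35], [[-0.005, 0.006, -0.4], [0, 0, 0], -0.35], [[-0.005, 0.006, -0.4], [0, 0, 0], -0.35]])

```text
time_s: 5.32
position: [0.518, -0.0461, 0.1014]
ee_rot: [-180.0, 0.3, 9.7]
contact_force: [0.2, 0.1, -1.0]
finger_gap: 0.0279
grasp_force: 0.0
```

>>> move_arm(targets=[[[0, 0, -0.03], [0, 0, 0], -0.35], [[0, 0, -0.07], [0, 0, 0], -0.35], [[0, 0, -0.11], [0, 0, 0], -0.35], [[0, 0, -0.14], [0, 0, 0], -0.35], [[0, 0, -0.14], [0, 0, 0], -0.35]])

```text
time_s: 5.73
position: [0.5195, -0.0446, 0.0754]
ee_rot: [-180.0, 0.1, 9.8]
contact_force: [0.6, 0.2, 0.4]
finger_gap: 0.0278
grasp_force: 0.0
```

```bash
python3 - <<'E'
from h import *
s=env.get_state(); print({k:np.round(s[k],4) for k in ('time_s','position','ee_rot','contact_force','finger_gap','joint_pos')})
c=shot('wrist','w3.png')
E
```

```text
{'time_s': np.float64(5.7333), 'position': array([ 0.5195, -0.0446,  0.0754]), 'ee_rot': array([-1.79987e+02,  8.57000e-02,  9.83010e+00]), 'contact_force': array([0.6059, 0.1835, 0.3715]), 'finger_gap': np.float64(0.0278), 'joint_pos': array([  3.2767,  33.5547,  -4.534 , 124.1443,   6.5307,  22.6024,
       -86.7108])}
```

View pics/w3.png

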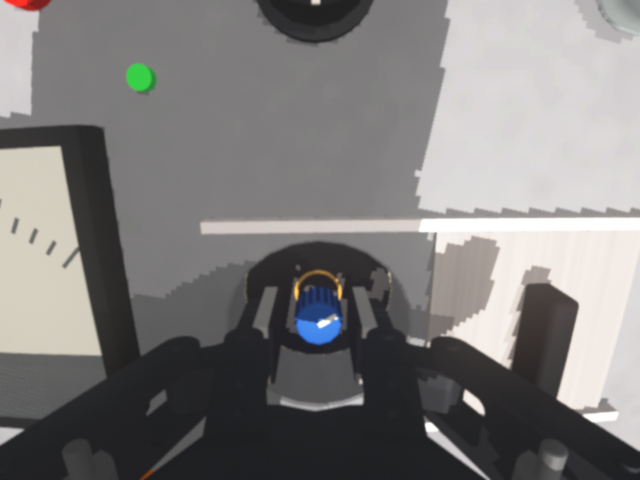

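Fingers straddle the knob inside the well (knob top centre (319,322), pads at cols ~275 and ~357, clear of the rim).

```bash
python3 - <<'E'
from h import *
c=shot('wrist'); s=env.get_state(); hsv=cv2.cvtColor(c['color'],cv2.COLOR_RGB2HSV)
m=((hsv[...,0]>95)&(hsv[...,0]<130)&(hsv[...,1]>110)&(hsv[...,2]>120)).astype(np.uint8); m[:280]=0;m[350:]=0;m[:,:280]=0;m[:,355:]=0
k,l,st,ce=cv2.connectedComponentsWithStats(m); print(st[1:])
print(s['position'],cast(c,[(319,323),(295,323),(343,323),(319,343)],.092).round(4))
E
```

```text
[[ 295  305   47   40 1121]]
[ 0.52001498 -0.04451965  0.07622056] [[ 0.5203 -0.0466  0.092 ]
 [ 0.5187 -0.0374  0.092 ]
 [ 0.5219 -0.0558  0.092 ]
 [ 0.5115 -0.0482  0.092 ]]
```

>>> move_arm(targets=[[[0.002, -0.01, 0], [0, 0, 0], -0.35], [[0.002, -0.01, 0], [0, 0, 0], -0.5], [[0.002, -0.01, 0], [0, 0, 0], -0.7], [[0.002, -0.01, 0], [0, 0, 0], -1], [[0.002, -0.01, 0], [0, 0, 0], -1]], squeeze=40)

```text
time_s: 6.25
position: [0.5206, -0.0459, 0.0766]
ee_rot: [-180.0, -0.0, 9.9]
contact_force: [-0.0, 2.5, 1.7]
finger_gap: 0.0164
grasp_force: 39.0
```

>>> move_arm(targets=[[[0, 0, 0], [0, 0, 0], -1], [[0, 0, 0], [0, 0, 0], -1]])

```text
time_s: 6.42
position: [0.5207, -0.0459, 0.0765]
ee_rot: [-180.0, -0.0, 9.9]
contact_force: [-0.6, 3.1, 1.8]
finger_gap: 0.0165
grasp_force: 39.0
```

>>> move_arm(targets=[[[0, 0.003, -0.005], [0, 0, 0], -1], [[0, 0.003, -0.01], [0, 0, 0], -1], [[0, 0.003, -0.01], [0, 0, 0], -1]])

```text
time_s: 6.67
position: [0.5207, -0.0459, 0.0743]
ee_rot: [180.0, -0.0, 9.8]
contact_force: [-0.2, 2.4, 2.7]
finger_gap: 0.0163
grasp_force: 39.2
```

>>> move_arm(targets=[[[0, 0, -0.005], [0, 0, 0], -1], [[0, 0, -0.005], [0, 0, 0], -1], [[0, 0, -0.005], [0, 0, 0], -1]])

```text
time_s: 6.92
position: [0.5207, -0.0459, 0.0737]
ee_rot: [180.0, -0.0, 9.8]
contact_force: [-1.1, 2.9, 6.0]
finger_gap: 0.0161
grasp_force: 39.5
```

>>> move_arm(targets=[[[0, 0, -0.005], [0, 0, 0], -1], [[0, 0, -0.005], [0, 0, 0], -1], [[0, 0, -0.005], [0, 0, 0], -1]])

```text
time_s: 7.17
position: [0.5207, -0.046, 0.0731]
ee_rot: [180.0, -0.0, 9.8]
contact_force: [-2.0, 2.0, 11.1]
finger_gap: 0.016
grasp_force: 39.9
```

>>> move_arm(targets=[[[0, 0, 0], [0, 0, -0.06], -1], [[0, 0, 0], [0, 0, -0.13], -1], [[0, 0, 0], [0, 0, -0.2], -1], [[0, 0, 0], [0, 0, -0.27], -1], [[0, 0, 0], [0, 0, -0.333], -1]])

```text
time_s: 7.58
position: [0.5207, -0.0461, 0.0732]
ee_rot: [180.0, -0.0, -5.3]
contact_force: [-2.0, 1.7, 10.0]
finger_gap: 0.0158
grasp_force: 39.9
```

```bash
python3 - <<'E'
from h import *
c=shot('top'); cv2.imwrite('pics/a.png',c['color'][...,::-1])
s=env.get_state(); print(s['contact_force'].round(2), s['ee_rot'],s['position'].round(4))
from h import *
poly=proj(c,[[.59,.17,.112],[.61,.06,.112],[.54,.04,.112],[.52,.15,.112]]); print(poly.round(0))
E
```

```text
[-1.69  2.01 11.37] [ 1.79982420e+02 -2.79450134e-02 -5.40375137e+00] [ 0.5207 -0.0461  0.0732]
[[251. 214.]
 [300. 207.]
 [307. 237.]
 [259. 245.]]
```

```bash
python3 - <<'E'
from h import *
c=shot('top'); im=c['color'][215:285,240:330]; cv2.imwrite('pics/tc.png',cv2.resize(im[...,::-1],None,fx=8,fy=8,interpolation=cv2.INTER_CUBIC))
E
```

```text
(no output)
```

View pics/tc.png

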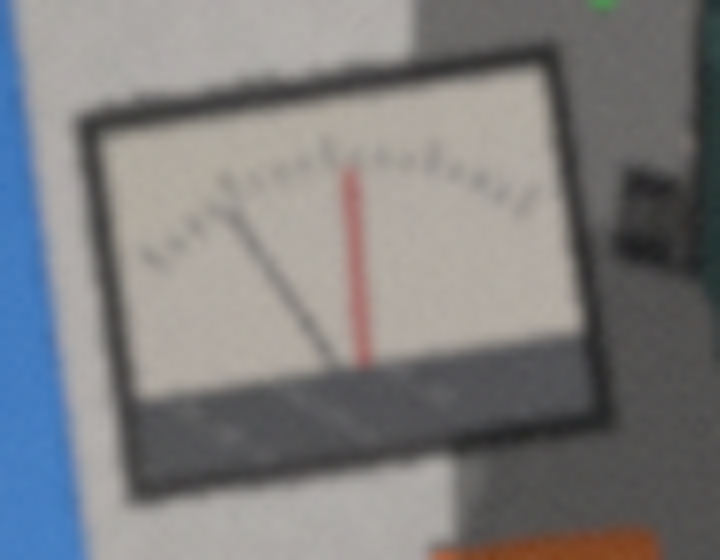

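Meter crop: needle (235,215)→(335,365), red (350,170)→(366,365). The gap is now about 0.51 rad, down from 0.62, as expected for 15°, so the trimmer drives. Another ~73° of knob is needed.

>>> move_arm(targets=[[[0, 0, 0], [0, 0, -0.1], -1], [[0, 0, 0], [0, 0, -0.2], -1], [[0, 0, 0], [0, 0, -0.3], -1], [[0, 0, 0], [0, 0, -0.4], -1], [[0, 0, 0], [0, 0, -0.48], -1]])

```text
time_s: 8.1
position: [0.5206, -0.0463, 0.0732]
ee_rot: [180.0, -0.0, -27.0]
contact_force: [-2.0, 1.5, 10.0]
finger_gap: 0.0162
grasp_force: 39.9
```

>>> move_arm(targets=[[[0, 0, 0], [0, 0, -0.1], -1], [[0, 0, 0], [0, 0, -0.2], -1], [[0, 0, 0], [0, 0, -0.3], -1], [[0, 0, 0], [0, 0, -0.4], -1], [[0, 0, 0], [0, 0, -0.48], -1]])

```text
time_s: 8.52
position: [0.5205, -0.0466, 0.0732]
ee_rot: [180.0, -0.0, -48.6]
contact_force: [-2.1, 1.4, 10.9]
finger_gap: 0.0159
grasp_force: 39.9
```

>>> move_arm(targets=[[[0, 0, 0], [0, 0, -0.1], -1], [[0, 0, 0], [0, 0, -0.2], -1], [[0, 0, 0], [0, 0, -0.3], -1], [[0, 0, 0], [0, 0, -0.4], -1], [[0, 0, 0], [0, 0, -0.44], -1]])

```text
time_s: 8.93
position: [0.5202, -0.0467, 0.0732]
ee_rot: [180.0, -0.0, -68.4]
contact_force: [-1.1, 0.7, 10.8]
finger_gap: 0.0159
grasp_force: 39.9
```

>>> move_arm(targets=[[[0, 0, 0], [0, 0, 0], -1]])

```text
time_s: 9.02
position: [0.5202, -0.0467, 0.0731]
ee_rot: [180.0, -0.0, -68.3]
contact_force: [-1.9, 0.1, 10.7]
finger_gap: 0.0159
grasp_force: 39.9
```

```bash
python3 - <<'E'
from h import *
ims=[]
for i in range(4): c=shot('top'); ims.append(c['color'].astype(float))
im=np.mean(ims,0); np.save('pics/top.npy',im)
s=env.get_state(); print(s['contact_force'].round(2),s['ee_rot'].round(2))
cr=im[215:285,240:330]; cv2.imwrite('pics/tc2.png',cv2.resize(cr[...,::-1],None,fx=8,fy=8,interpolation=cv2.INTER_CUBIC))
# per row: red and dark profiles between row 238..259
for y in range(239,259,2):
    r=im[y,262:300]; red=np.clip(r[:,0]-r[:,1]-20,0,None); 
    print(y,'red',round((red*np.arange(262,300)).sum()/max(red.sum(),1),2), 'G', r[10:30,0].astype(int))
E
```

```text
[-1.4   0.8  10.33] [179.98   0.   -68.2 ]
239 red 283.31 G [170 172 175 175 174 175 175 170 156 135 144 159 164 170 175 175 175 174
 175 175]
241 red 283.58 G [175 176 175 174 174 174 175 175 162 141 141 158 165 172 175 175 175 174
 174 174]
243 red 283.71 G [176 175 174 174 175 175 175 175 169 149 135 148 160 169 174 176 175 175
 174 176]
245 red 283.81 G [175 176 176 175 175 175 176 176 171 153 134 144 159 168 175 177 176 176
 176 176]
247 red 283.88 G [176 175 175 176 175 176 176 176 173 162 141 141 158 168 175 176 177 178
 176 177]
249 red 284.04 G [175 175 176 175 176 176 176 177 176 169 147 138 152 166 173 176 176 176
 176 177]
251 red 284.34 G [176 177 177 176 176 177 178 175 175 172 153 134 144 163 172 176 175 176
 176 176]
253 red 284.63 G [176 176 177 177 177 177 177 177 176 174 163 141 140 160 171 175 176 176
 177 176]
255 red 284.75 G [176 176 176 176 177 177 177 177 177 176 169 145 137 156 171 176 176 177
 176 176]
257 red 285.14 G [176 176 177 176 178 177 177 176 176 176 170 152 135 148 167 175 177 176
 176 176][ WARN:0@2.534] global loadsave.cpp:1063 imwrite_ Unsupported depth image for selected encoder is fallbacked to CV_8U.
```

View pics/tc2.png

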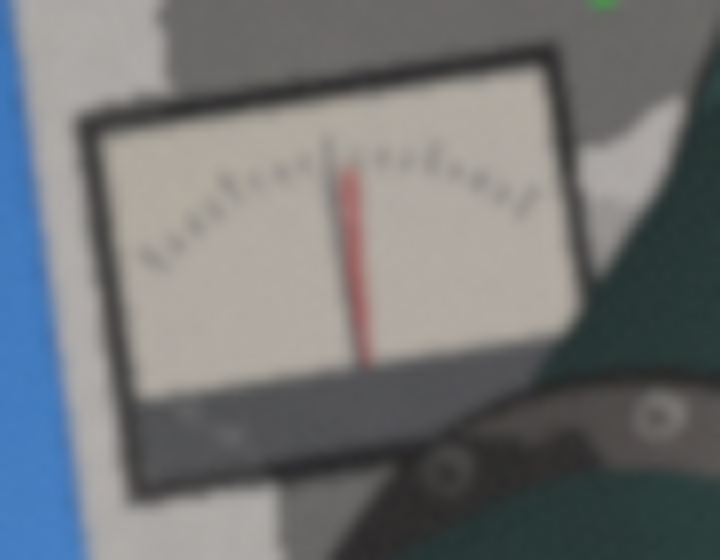

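Crop: needle (330,175)→(362,360) lies just left of red (348,170)→(366,365), with about 0.08 rad left. I'll turn most of the rest, then let go and look from close up.

>>> move_arm(targets=[[[0, 0, 0], [0, 0, -0.06], -1], [[0, 0, 0], [0, 0, -0.12], -1], [[0, 0, 0], [0, 0, -0.18], -1], [[0, 0, 0], [0, 0, -0.18], -1]])

```text
time_s: 9.55
position: [0.5201, -0.0467, 0.0731]
ee_rot: [180.0, -0.0, -76.4]
contact_force: [-2.6, 0.4, 10.2]
finger_gap: 0.0161
grasp_force: 39.9
```

>>> move_arm(targets=[[[0, 0, 0.01], [0, 0, 0], -1], [[0, 0, 0.02], [0, 0, 0], -1], [[0, 0, 0.02], [0, 0, 0], -0.6], [[0, 0, 0.02], [0, 0, 0], -0.35], [[0, 0, 0.02], [0, 0, 0], -0.35]])

```text
time_s: 9.97
position: [0.5204, -0.0462, 0.0761]
ee_rot: [180.0, -0.0, -76.3]
contact_force: [0.0, 0.5, 0.4]
finger_gap: 0.0278
grasp_force: 0.0
```

>>> move_arm(targets=[[[0, 0, 0.1], [0, 0, 0], -0.35], [[0, 0, 0.2], [0, 0, 0.1], -0.35], [[0, 0, 0.4], [0, 0, 0.2], -0.35], [[0, 0, 0.55], [0, 0, 0.3], -0.35], [[0, 0, 0.55], [0, 0, 0.5], -0.35]])

```text
time_s: 10.38
position: [0.5243, -0.0468, 0.1912]
ee_rot: [-179.5, -0.4, -55.4]
contact_force: [0.5, 0.0, -0.0]
finger_gap: 0.0279
grasp_force: 0.0
```

>>> move_arm(targets=[[[-0.1, 0.2, 0.1], [0, 0, 0.2], -0.35], [[-0.1, 0.3, 0.1], [0, 0, 0.4], -0.35], [[-0.1, 0.4, 0.1], [0, 0, 0.6], -0.35], [[-0.1, 0.4, 0.1], [0, 0, 0.8], -0.35], [[-0.1, 0.4, 0.1], [0, 0, 0.8], -0.35]])

```text
time_s: 10.8
position: [0.5003, 0.036, 0.2063]
ee_rot: [-180.0, -0.0, -19.2]
contact_force: [-0.6, -1.4, 0.0]
finger_gap: 0.0278
grasp_force: 0.0
```

>>> move_arm(targets=[[[0, 0, 0], [0, 0, 0.15], -0.35], [[0, 0, 0], [0, 0, 0.3], -0.35], [[0, 0, 0], [0, 0, 0.5], -0.35], [[0, 0, 0], [0, 0, 0.5], -0.35], [[0, 0, 0], [0, 0, 0.5], -0.35]])

```text
time_s: 11.22
position: [0.5003, 0.0338, 0.206]
ee_rot: [-180.0, 0.0, 2.7]
contact_force: [-0.4, -0.3, 0.3]
finger_gap: 0.0279
grasp_force: 0.0
```

```bash
python3 - <<'E'
from h import *
s=env.get_state(); print({k:np.round(s[k],4) for k in ('time_s','position','ee_rot','contact_force','finger_gap')})
c=shot('wrist','w4.png')
m=proj(c,[[.59,.17,.11],[.61,.06,.11],[.54,.04,.11],[.52,.15,.11]]); print(m.round())
E
```

```text
{'time_s': np.float64(11.2167), 'position': array([0.5003, 0.0338, 0.206 ]), 'ee_rot': array([-1.799923e+02,  2.400000e-02,  2.725200e+00]), 'contact_force': array([-0.3772, -0.2802,  0.3437]), 'finger_gap': np.float64(0.0279)}
[[108.  99.]
 [280.  70.]
 [307. 185.]
 [145. 208.]]
```

View pics/w4.png

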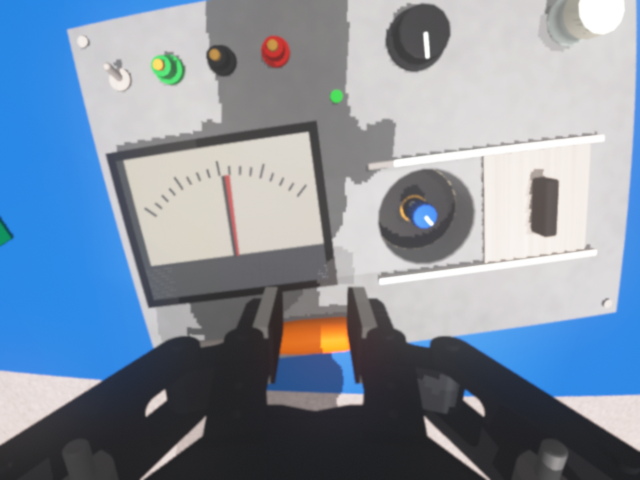

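View from nearer: needle lies along the left edge of the red hand (tip near (225,176), base (236,255)). The shutter is still fully open and the knob is clear.

```bash
python3 - <<'E'
from h import *
for i in range(3): c=shot('wrist'); 
print(env.get_state()['position'],env.get_state()['ee_rot'])
ims=[shot('wrist')['color'].astype(float) for _ in range(4)]; im=np.mean(ims,0)
U=np.arange(212,250)
def line(pts,w=None):
    Q=cast(c,pts,.108)[:,:2]; B=np.array([[np.cos(YAW),np.sin(YAW)],[-np.sin(YAW),np.cos(YAW)]]); Q=Q@B.T
    p=np.polyfit(Q[:,0],Q[:,1],1); r=Q[:,1]-np.polyval(p,Q[:,0]); k=abs(r)<2*r.std()+1e-5; p=np.polyfit(Q[k,0],Q[k,1],1)
    return -np.arctan(p[0]), r.std()*1e3
n,rd,re=[],[],[]
for y in range(182,252):
    r=im[y,U]; bg=np.median(r,0); dark=np.clip(bg[0]-r[:,0]-25,0,None); red=np.clip(r[:,0]-r[:,1]-(bg[0]-bg[1])-25,0,None)
    if dark.sum()>0: n.append(((dark*U).sum()/dark.sum(),y))
    if red.sum()>0: rd.append(((red*U).sum()/red.sum(),y)); re.append((U[np.nonzero(red>red.max()/2)[0][-1]],y))
    if y%15==2: print(y,[tuple(int(v) for v in a[:2]) for a in r[8:32]])
print('needle',line(n),'redcent',line(rd),'red right edge',line(re))
E
```

```text
[0.50036223 0.03396838 0.20613757] [1.79992698e+02 1.76545961e-02 2.66439192e+00]
182 [(215, 209), (198, 193), (163, 160), (125, 123), (115, 105), (139, 103), (174, 103), (197, 104), (204, 106), (204, 120), (207, 154), (213, 189), (218, 207), (219, 213), (219, 213), (219, 213), (219, 213), (219, 213), (219, 213), (219, 214), (219, 213), (219, 214), (219, 214), (219, 214)]
197 [(219, 214), (219, 214), (218, 212), (208, 202), (178, 174), (136, 134), (114, 108), (131, 103), (168, 103), (194, 103), (203, 107), (205, 126), (209, 163), (215, 195), (218, 210), (219, 213), (219, 214), (220, 214), (219, 214), (219, 214), (219, 214), (219, 214), (219, 214), (219, 213)]
212 [(219, 213), (219, 213), (219, 213), (219, 213), (218, 212), (211, 205), (187, 182), (149, 145), (119, 114), (123, 103), (155, 102), (186, 102), (200, 107), (204, 130), (210, 170), (216, 199), (219, 211), (219, 213), (219, 213), (219, 213), (219, 213), (219, 214), (219, 213), (219, 213)]
227 [(219, 213), (219, 213), (219, 213), (219, 213), (219, 213), (219, 213), (218, 213), (216, 210), (201, 195), (165, 161), (125, 123), (115, 103), (141, 100), (176, 101), (197, 107), (204, 134), (211, 176), (217, 203), (218, 211), (218, 213), (219, 213), (219, 213), (219, 212), (219, 213)]
242 [(218, 212), (218, 212), (218, 212), (218, 212), (218, 212), (218, 212), (218, 212), (218, 212), (218, 212), (217, 211), (206, 200), (175, 171), (134, 132), (111, 105), (129, 98), (168, 99), (193, 106), (203, 136), (210, 177), (216, 203), (217, 210), (218, 212), (218, 212), (218, 211)]
needle (np.float64(0.0402788613502644), np.float64(0.02372108069156281)) redcent (np.float64(0.05477778819720067), np.float64(0.01662190300312917)) red right edge (np.float64(0.06380715137473233), np.float64(0.19832312834370247))
```

>>> move_arm(targets=[[[0.05, -0.2, -0.1], [0, 0, 0], -0.35], [[0.1, -0.38, -0.2], [0, 0, 0], -0.35], [[0.1, -0.403, -0.3], [0, 0, 0], -0.35], [[0.1, -0.403, -0.4], [0, 0, 0], -0.35], [[0.1, -0.403, -0.45], [0, 0, 0], -0.35]])

```text
time_s: 12.03
position: [0.5194, -0.0478, 0.1143]
ee_rot: [180.0, 0.2, 2.6]
contact_force: [0.1, 1.1, -0.2]
finger_gap: 0.0277
grasp_force: 0.0
```

>>> move_arm(targets=[[[0, 0, 0], [0, 0, 0], -0.35], [[0, 0, -0.06], [0, 0, 0], -0.35], [[0, 0, -0.12], [0, 0, 0], -0.35], [[0, 0, -0.18], [0, 0, 0], -0.35], [[0, 0, -0.2], [0, 0, 0], -0.35]])

```text
time_s: 12.45
position: [0.5205, -0.0454, 0.0761]
ee_rot: [-180.0, 0.0, 2.8]
contact_force: [0.2, 0.7, -0.6]
finger_gap: 0.0275
grasp_force: 0.0
```

>>> move_arm(targets=[[[0, 0, 0], [0, 0, 0], -0.35], [[0, 0, 0], [0, 0, 0], -0.6], [[0, 0, 0], [0, 0, 0], -1], [[0, 0, 0], [0, 0, 0], -1], [[0, 0, 0], [0, 0, 0], -1]], squeeze=40)

```text
time_s: 12.87
position: [0.521, -0.046, 0.0771]
ee_rot: [-180.0, -0.1, 2.8]
contact_force: [-0.4, 2.0, 1.9]
finger_gap: 0.0162
grasp_force: 39.1
```

>>> move_arm(targets=[[[0, 0, -0.005], [0, 0, 0], -1], [[0, 0, -0.01], [0, 0, 0], -1], [[0, 0, -0.01], [0, 0, 0], -1]])

```text
time_s: 13.12
position: [0.521, -0.046, 0.0745]
ee_rot: [-180.0, -0.1, 2.7]
contact_force: [-0.4, 3.3, 3.0]
finger_gap: 0.016
grasp_force: 39.3
```

>>> move_arm(targets=[[[0, 0, -0.005], [0, 0, 0], -1], [[0, 0, -0.005], [0, 0, 0], -1], [[0, 0, -0.005], [0, 0, 0], -1]])

```text
time_s: 13.37
position: [0.5209, -0.046, 0.0738]
ee_rot: [-180.0, -0.0, 2.7]
contact_force: [-0.1, 4.6, 7.3]
finger_gap: 0.0159
grasp_force: 39.7
```

>>> move_arm(targets=[[[0, 0, -0.003], [0, 0, 0], -1], [[0, 0, -0.003], [0, 0, 0], -1], [[0, 0, -0.003], [0, 0, 0], -1]])

```text
time_s: 13.62
position: [0.521, -0.046, 0.0735]
ee_rot: [-180.0, -0.1, 2.7]
contact_force: [-1.1, 3.1, 9.6]
finger_gap: 0.0163
grasp_force: 39.9
```

>>> move_arm(targets=[[[0, 0, -0.0015], [0, 0, 0], -1], [[0, 0, -0.0015], [0, 0, -0.04], -1], [[0, 0, -0.0015], [0, 0, -0.078], -1], [[0, 0, -0.0015], [0, 0, -0.078], -1], [[0, 0, -0.0015], [0, 0, -0.078], -1]])

```text
time_s: 14.03
position: [0.521, -0.0461, 0.0733]
ee_rot: [-180.0, -0.1, -0.8]
contact_force: [-2.0, 3.0, 10.3]
finger_gap: 0.016
grasp_force: 40.1
```

>>> move_arm(targets=[[[0, 0, 0.01], [0, 0, 0], -1], [[0, 0, 0.02], [0, 0, 0], -1], [[0, 0, 0.02], [0, 0, 0], -0.6], [[0, 0, 0.02], [0, 0, 0], -0.35], [[0, 0, 0.02], [0, 0, 0], -0.35]])

```text
time_s: 14.45
position: [0.5199, -0.0476, 0.0761]
ee_rot: [179.9, 0.1, -0.8]
contact_force: [-0.4, 0.1, -0.5]
finger_gap: 0.0276
grasp_force: 0.0
```

>>> move_arm(targets=[[[0, 0, 0.1], [0, 0, 0], -0.35], [[0, 0, 0.25], [0, 0, 0], -0.35], [[0, 0, 0.45], [0, 0, 0], -0.35], [[-0.05, 0.2, 0.64], [0, 0, 0.04], -0.35], [[-0.1, 0.4, 0.64], [0, 0, 0.078], -0.35]])

```text
time_s: 14.87
position: [0.5066, 0.0186, 0.2065]
ee_rot: [179.9, -0.5, 2.2]
contact_force: [0.8, 0.6, -0.5]
finger_gap: 0.0277
grasp_force: 0.0
```

>>> move_arm(targets=[[[0, 0, 0], [0, 0, 0], -0.35], [[0, 0, 0], [0, 0, 0], -0.35], [[0, 0, 0], [0, 0, 0], -0.35], [[0, 0, 0], [0, 0, 0], -0.35], [[0, 0, 0], [0, 0, 0], -0.35]])

```text
time_s: 15.28
position: [0.5027, 0.0211, 0.2015]
ee_rot: [179.9, 0.1, 2.6]
contact_force: [0.1, 0.5, 0.4]
finger_gap: 0.0276
grasp_force: 0.0
```

```bash
python3 - <<'E'
from h import *
c=shot('wrist'); print(env.get_state()['position'],env.get_state()['ee_rot'],env.get_state()['time_s'])
im=np.mean([shot('wrist')['color'].astype(float) for _ in range(4)],0)
cv2.imwrite('pics/w5.png',cv2.resize(im[140:280,110:350,::-1].clip(0,255).astype(np.uint8),None,fx=3.3,fy=3.3,interpolation=cv2.INTER_CUBIC))
U=np.arange(212,250)
def line(pts):
    Q=cast(c,pts,.108)[:,:2]; B=np.array([[np.cos(YAW),np.sin(YAW)],[-np.sin(YAW),np.cos(YAW)]]); Q=Q@B.T
    p=np.polyfit(Q[:,0],Q[:,1],1); r=Q[:,1]-np.polyval(p,Q[:,0]); return -np.arctan(p[0]), r.std()*1e3, np.polyval(p,[.51,.55])
n,rr=[],[]
for y in range(182,252):
    r=im[y,U]; bg=np.median(r,0); dark=np.clip(bg[0]-r[:,0]-25,0,None)
    if dark.sum()>0: n.append(((dark*U).sum()/dark.sum(),y))
    g=r[:,1]; j=np.nonzero(g<160)[0][-1]; rr.append((U[j]+(160-g[j])/(g[j+1]-g[j]),y))
    if y%15==2: print(y,[tuple(int(v) for v in a[:2]) for a in r[8:32]])
print('needle',line(n),'right edge',line(rr))
E
```

```text
[0.50277035 0.0212473  0.20156538] [1.79949452e+02 9.67837669e-02 2.56134406e+00] 15.3333Traceback (most recent call last):
  File "<stdin>", line 13, in <module>
IndexError: index -1 is out of bounds for axis 0 with size 0
```

View pics/w5.png

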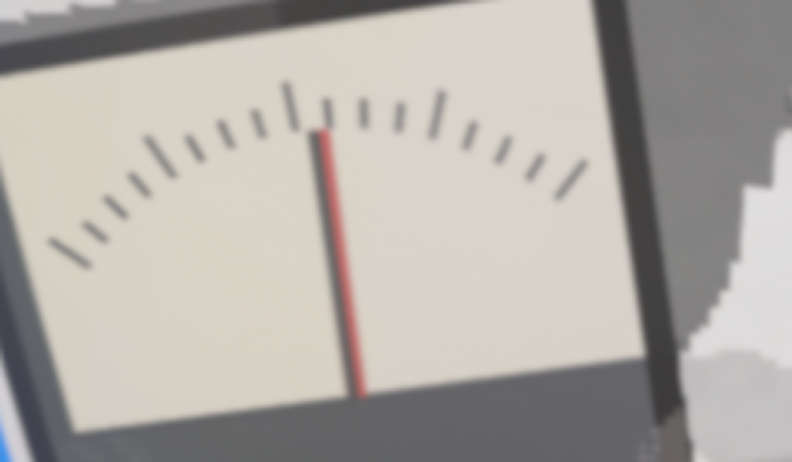

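Crop: needle and red hand now run parallel, (313,132)→(350,395) and (325,130)→(363,395). The small constant offset is what the 2 mm height difference would give. I'll check it numerically.

```bash
python3 - <<'E'
from h import *
c=shot('wrist'); im=np.mean([shot('wrist')['color'].astype(float) for _ in range(4)],0)
B=np.array([[np.cos(YAW),np.sin(YAW)],[-np.sin(YAW),np.cos(YAW)]])
def line(pts,z):
    Q=cast(c,pts,z)[:,:2]@B.T
    p=np.polyfit(Q[:,0],Q[:,1],1); r=Q[:,1]-np.polyval(p,Q[:,0]); return round(-np.arctan(p[0]),4), (r.std()*1e3).round(3), np.polyval(p,[.50,.55]).round(4)
n,le,rr=[],[],[]
for y in range(183,255):
    U=np.arange(195,228); r=im[y,U]; bg=np.median(r,0); dark=np.clip(bg[0]-r[:,0]-25,0,None)
    if dark.sum()<50: continue
    n.append(((dark*U).sum()/dark.sum(),y))
    g=r[:,1]; k=np.nonzero(g<160)[0]; j=k[-1]; i=k[0]
    rr.append((U[j]+(160-g[j])/(g[j+1]-g[j]),y)); le.append((U[i]-(160-g[i])/(g[i-1]-g[i]),y))
    if y%20==3: print(y,np.round([n[-1][0],le[-1][0],rr[-1][0]],2))
print('needle',line(n,.110),'left edge',line(le,.110),'right edge',line(rr,.108))
E
```

```text
183 [207.08 205.12 211.64]
203 [210.03 208.13 214.35]
223 [212.94 211.03 217.03]
243 [215.89 213.78 219.85]
needle (np.float64(0.0616), np.float64(0.014), array([-0.0008, -0.0039])) left edge (np.float64(0.0655), np.float64(0.037), array([ 0.0007, -0.0026])) right edge (np.float64(0.0672), np.float64(0.017), array([-0.0029, -0.0062]))
```

Directions agree within about 0.005 rad, so the needle lies over the red hand. Next: close the shutter.

>>> move_arm(targets=[[[0.04, -0.18, 0], [0, 0, 0.08], -0.05], [[0.08, -0.36, 0], [0, 0, 0.165], -0.05], [[0.12, -0.54, 0], [0, 0, 0.165], -0.05], [[0.164, -0.73, 0], [0, 0, 0.165], -0.05], [[0.164, -0.73, -0.1], [0, 0, 0.165], -0.05]])

```text
time_s: 16.2
position: [0.5404, -0.1338, 0.1858]
ee_rot: [179.5, -0.6, 9.5]
contact_force: [0.9, -1.1, -0.6]
finger_gap: 0.0402
grasp_force: 0.0
```

>>> move_arm(targets=[[[0, 0, 0], [0, 0, 0], -0.05], [[0, 0, -0.1], [0, 0, 0], -0.05], [[0, 0, -0.23], [0, 0, 0], -0.05], [[0, 0, -0.34], [0, 0, 0], -0.05], [[0, 0, -0.385], [0, 0, 0], -0.05]])

```text
time_s: 16.62
position: [0.5343, -0.1215, 0.1033]
ee_rot: [-179.9, 0.2, 10.2]
contact_force: [-0.4, -0.0, -1.1]
finger_gap: 0.0404
grasp_force: 0.0
```

>>> move_arm(targets=[[[0, 0, 0], [0, 0, 0], -0.3], [[0, 0, 0], [0, 0, 0], -0.6], [[0, 0, 0], [0, 0, 0], -1], [[0, 0, 0], [0, 0, 0], -1], [[0, 0, 0], [0, 0, 0], -1]], squeeze=20)

```text
time_s: 17.03
position: [0.5367, -0.123, 0.1064]
ee_rot: [180.0, -0.1, 10.2]
contact_force: [0.8, 0.9, -0.3]
finger_gap: 0.0094
grasp_force: 23.8
```

>>> move_arm(targets=[[[-0.009, 0.05, 0], [0, 0, 0], -1], [[-0.022, 0.12, 0], [0, 0, 0], -1], [[-0.036, 0.2, 0], [0, 0, 0], -1], [[-0.05, 0.28, 0], [0, 0, 0], -1], [[-0.062, 0.345, 0], [0, 0, 0], -1]])

```text
time_s: 17.45
position: [0.5237, -0.0532, 0.1064]
ee_rot: [180.0, -0.1, 10.2]
contact_force: [-0.7, -2.6, 2.0]
finger_gap: 0.0093
grasp_force: 24.2
```

>>> move_arm(targets=[[[0, 0, 0], [0, 0, 0], -1], [[-0.003, 0.018, 0], [0, 0, 0], -1], [[-0.006, 0.034, 0], [0, 0, 0], -1], [[-0.009, 0.05, 0], [0, 0, 0], -1], [[-0.01, 0.056, 0], [0, 0, 0], -1]])

```text
time_s: 17.87
position: [0.5223, -0.0454, 0.1064]
ee_rot: [179.8, -0.1, 10.1]
contact_force: [0.0, -6.0, 3.9]
finger_gap: 0.0092
grasp_force: 24.4
```

>>> move_arm(targets=[[[-0.001, 0.005, 0], [0, 0, 0], -1], [[-0.001, 0.005, 0], [0, 0, 0], -1], [[-0.001, 0.005, 0], [0, 0, 0], -1]])

```text
time_s: 18.12
position: [0.5223, -0.0454, 0.1064]
ee_rot: [179.8, -0.1, 10.0]
contact_force: [0.2, -6.8, 5.9]
finger_gap: 0.0091
grasp_force: 24.4
```

>>> move_arm(targets=[[[0, 0, 0], [0, 0, 0], -0.3], [[0, 0, 0], [0, 0, 0], -0.05], [[0, 0, 0], [0, 0, 0], -0.05]])

```text
time_s: 18.37
position: [0.5211, -0.0412, 0.1053]
ee_rot: [-180.0, 0.0, 10.2]
contact_force: [-0.8, 0.3, -0.9]
finger_gap: 0.0402
grasp_force: 0.0
```

>>> move_arm(targets=[[[0, 0, 0.1], [0, 0, 0], -0.05], [[0, 0, 0.25], [0, 0, 0], -0.05], [[0, 0, 0.4], [0, 0, 0], -0.05], [[0, 0, 0.5], [0, 0, 0], -0.05], [[0, 0, 0.5], [0, 0, 0], -0.05]])

```text
time_s: 18.78
position: [0.5241, -0.0413, 0.2093]
ee_rot: [180.0, -0.5, 10.2]
contact_force: [0.6, -0.8, -0.4]
finger_gap: 0.0403
grasp_force: 0.0
```

>>> move_arm(targets=[[[0, 0, 0], [0, 0, 0], -0.05], [[0, 0, 0], [0, 0, 0], -0.05], [[0, 0, 0], [0, 0, 0], -0.05]])

```text
time_s: 19.03
position: [0.5201, -0.0415, 0.204]
ee_rot: [-180.0, 0.2, 10.2]
contact_force: [-0.5, -0.5, -0.1]
finger_gap: 0.0407
grasp_force: 0.0
```

```bash
python3 - <<'E'
from h import *
c=shot('wrist','w6.png'); print({k:env.get_state()[k] for k in('position','contact_force','time_s')})
E
```

```text
{'position': array([ 0.52014357, -0.04160765,  0.20392999]), 'contact_force': array([0.02616835, 0.32493422, 0.76610171]), 'time_s': 19.0833}
```

View pics/w6.png

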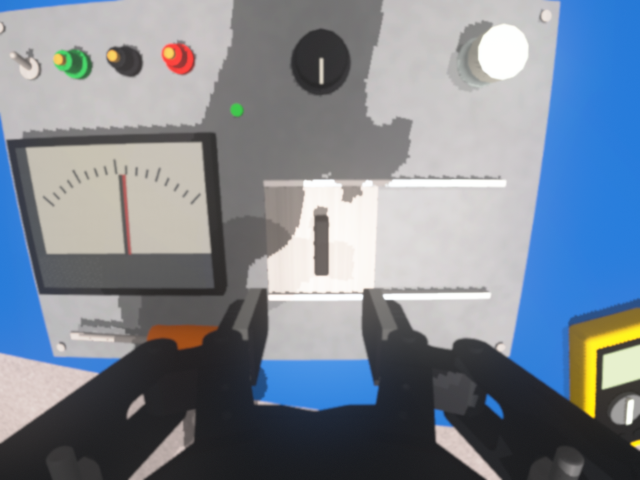

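The shutter is fully shut (its left edge at col ~265 is level with the rail ends, as at the start), the needle lies on the red hand, and the arm is clear.

```bash
python3 -c "
from workcell import env
print(env.hand_in())"
```

```text
the job is handed in; nothing more can be done
None
```

I opened the shutter, turned the knob until the needle lay over the red set-hand (to within about 0.005 rad), slid the shutter fully shut and handed the job in at about 19 s; the highest push I read on the knob was about 11 N.

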